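Feel along the leaf scanner's rail for the release notch and press its key

TASK

The leaf scanner's sample tray is shut: release it by touch alone. Put a fingertip on the green end of the black rail that runs along the scanner's top edge, sweep it along the rail from there until you find the notch, press the key inside the notch fully home so that the tray slides out by itself, then take the hand away. Do not touch the tray, and leave every other thing on the bench and on the scanner where it stands.

Things in the scene. Friction and masses are not known exactly. Their poses are not given: they have to be found in the camera images.
- scanner: low white leaf scanner fixed to the bench, 220 mm (its x) by 380 mm (its y), white top 80 mm above the bench; origin at the centre of its underside, on the bench; z up, x away from the robot. Along its robot-side edge (x from -110 to -60 mm) runs a black rail 50 mm wide over the whole 380 mm of y; the flat rail top is 100 mm above the bench
- rail_green_tip (a point): the +y end of the rail, on the centre line of its top face (scanner x = -85, y = +190, z = 100 mm); the sweep starts at this end
- rail_far_tip (a point): the other, black end of the rail, on the centre line of its top face (scanner x = -85, y = -190, z = 100 mm); between the ends one notch is cut right across the rail, 44 mm long along the rail, open to front and back, lying somewhere within scanner y = +67 to -82 mm; its place differs every time and is not reported
- green_end: the green end of the rail, its first 60 mm (scanner y from +190 to +130 mm), top 100 mm above the bench; the origin coincides with the scanner's origin, not with the green part
- rail_lead: the solid black piece of the rail next to the green end (scanner y from +130 to +67 mm), always clear of the notch, flush with the green end; past it the rail's top lies 0.5 mm lower; the origin coincides with the scanner's origin
- key (a joint): the dark grey release key on the floor of the notch: how far it is pressed down, 0 (up) to 0.008 m (fully home). It fills the notch's floor (46 by 42 mm). Its top lies 10 mm below the rail's top when up and 18 mm below when home; it moves straight down, resists with about 3 to 5 N and stays where it is left
- tray (a joint): how far the sample tray has come out of the scanner's -y end, 0 to 0.032 m; linked to the key, it moves out 4 mm for each mm that the key goes down
- tray_pan: the sample tray, aluminium with a grey front 104 mm wide and 16 mm tall in the scanner's -y end, low under its housing; not to be touched. Origin 100 mm behind the outside of the front, z 30 mm above the bench
- amber_bottle: brown glass bottle with a red cap, 56 mm across, 115 mm tall; loose, to be left alone. Origin at the centre of its underside
- white_jar: white jar with a black cap, 68 mm across, 95 mm tall; loose, to be left alone. Origin at the centre of its underside
- blue_cap_jar: white jar with a blue cap, 60 mm across, 85 mm tall; loose, to be left alone. Origin at the centre of its underside
- vial: small brown vial with a white cap, 26 mm across, 55 mm tall, standing on top of the scanner's housing at the back; loose, to be left alone. Origin at the centre of its underside
- petri_dish: clear closed Petri dish, 92 mm across, 16 mm tall; loose, to be left alone. Origin at the centre of its underside
- spatula: lab spatula 160 mm long, lying on the bench; loose, to be left alone. Origin at the centre of its underside
- beaker: glass beaker, 66 mm across, 80 mm tall; loose, to be left alone. Origin at the centre of its underside

How it is judged:
By the outcome, as a careful person would: the job done as asked, in the order asked, and still so for the second after the job is handed in, with the robot touching nothing.
It also fails if it takes over 58 s, if anything falls off the work surface, if the arm or the gripper's body presses on something with over 40 N, if the wrist force passes 120 N, or if a joint passes its speed limit or range.

ROBOT

A 7-joint arm with a two-finger parallel gripper is mounted at the origin on the work surface. World frame = base frame: x ahead of the robot, y to its left, z up, the work surface at z = 0. Lengths are in m, angles in degrees, forces in N, time in s.
With the tool pointing down it reaches from about 0.425 to 0.875 m from the base axis. Payload 4.7 kg.
Tool frame: the origin (TCP) lies at the very end of the fingers, on their centre line; the grasp point (between the pads) lies 19 mm behind it; z points along the fingers, y is the line along which they close (so a half turn about z gives the same grasp; the last joint's range is limited). The gripper opens to 87 mm and grips with 3 to 60 N. Pads are 19 mm wide; open, the fingers measure 117 mm over their backs; the gripper's body (75 mm by 190 mm) begins 51 mm behind the grasp point.
Start: joints at [75.35, 18.392, -4.016, 83.108, 1.295, 78.541, -3.26], TCP at [0.173, -0.627, 0.223] pointing down, gripper open.
Joint ranges: [-163.93, 163.93], [-17.29, 119.83], [-79.2, 71.16], [3.27, 140.29], [-89.18, 269.18], [5.43, 117.66], [-154.24, 154.24]. Speed limits (degrees/s): [147.25, 147.25, 180, 180, 180, 180, 180].

INTERFACE

Orientations are given as [roll, pitch, yaw] about the fixed x, y, z axes, in that order (R = Rz(yaw) Ry(pitch) Rx(roll)).
In Python, from cell import telemetry, cams, env gives the robot as it stands.
- The arm moves only by the tool arm_command, never from a script. Its argument "series" is text: rows parted by semicolons, each of 5 numbers parted by spaces: the shift along the tool's x, y, z in mm, then the turn about the tool's z in rad, then the closure in counts, from 0 (fully open) to 255 (shut). A call has 1 to 20 rows; each row shifts and turns the commanded pose from where the row before left it, along the tool's axes as they then stand; what a row does not reach is not made up. A row lasts 1/12 s, in which the tool goes at most 41.7 mm and 7.16 degrees, less where a joint would pass 70% of its speed; a pose out of reach is approached as far as the arm can. A call is refused whole if a number of a shift passes 41.7 or a number of a turn 0.125, either way. A call with a gripper value outside its range is refused whole. The fingers move at their own pace and stop on an object; "squeeze" is the grip in N (left out, the last holds). Time passes only in rows, so rows that do not move let the fingers close. It gives the time, the measured TCP pose, the force, the opening and the grip force at its end, in the units of the state.
- telemetry.get_obs(): the state, without advancing time (a new reading comes with each control period).
- cams.read_camera(name): name is "scene" or "top" or "wrist"; returns the picture (480x640x3 uint8, blue, green, red); there is no depth.
- cams.calibration(name): a dict with "K" (3x3 intrinsics, pixels), "origin" and "rotation" of the camera in the world; the wrist camera has in their place "hand_eye" (4x4, takes a point from camera to tool coordinates, whose origin is the TCP and whose axes are the flange's). Camera axes: x right, y down, z forward; pixel columns grow to the right and rows downward; lengths in m; the calibration is good to about 2 mm. A picture is of the moment at which its call begins: read the wrist's pose just before it. calibration takes no time and is no camera call.
- env.sign_off(): hands the job in; it is judged then, once.
The state is a dict: "time_s": time; "qpos": joint angles; "joint_velocities": joint speeds; "effort": joint torques, N m; "tool_pos": TCP position; "tool_rot": TCP orientation; "force": force on the tool from outside, world axes, zero at the start; "wrist_torque": the same for the moment, N m; "grip_width": finger opening in m; "grasp_force": force on a finger pad.
Only numpy, scipy, OpenCV 4.12 (cv2) and the standard library are available. Lean on these libraries where they do the work, as an engineer would, in place of code of your own. Each camera call takes 0.05 s, during which the arm holds its last target. There are 200 camera calls.

## Working session

There is one attempt and no reset: what is moved stays moved. The work goes in short steps, Python scripts to look and compute and a tool call to move; the robot and the scene stay as the last step left them, time stands still between calls to the robot, and variables do not carry over. Pictures are saved under pics/ and viewed, at most 10 in all, crops included, and the job is handed in when it is done.

Besides the shell and the picture viewer there is one more tool, called after ">>>" as name(argument=value, ...) on one line, values as JSON. arm_command: Moves the arm, as the interface text tells. Its arguments: {"type":"object","properties":{"series":{"type":"string"},"squeeze":{"type":"number"}},"required":["series"]}

```bash
mkdir -p pics; python3 - <<'E'
from cell import telemetry, cams, env
import cv2
o=telemetry.get_obs(); print(o)
for n in("scene","top"):
    cv2.imwrite(f"pics/{n}0.png",cams.read_camera(n)); print(n,cams.calibration(n))
print(cams.calibration("wrist"))
E
```

```text
{'time_s': 0.0, 'qpos': array([75.3507038 , 18.44001057, -4.01658524, 83.17721373,  1.29539529,
       78.53969609, -3.26133195]), 'joint_velocities': array([ 0.02803354, -0.05739141,  0.068496  ,  0.00467324,  0.04483746,
       -0.04545047, -0.10768684]), 'effort': array([-5.15162956e-04, -4.91284740e+01, -4.04338818e-01, -3.12529600e+01,
       -6.37514004e-02,  4.35996673e-02,  1.70881508e-04]), 'tool_pos': array([ 0.17304471, -0.62595406,  0.22143062]), 'tool_rot': array([-1.79888352e+02,  5.86471592e-03,  1.54588498e+01]), 'force': array([ 0.02131033,  0.39412627, -0.60328777]), 'wrist_torque': array([-0.0549122 ,  0.03015331, -0.02013503]), 'grasp_force': 0.0, 'grip_width': 0.08710323930348286}
scene {'K': array([[521.50211867,   0.        , 311.35452279],
       [  0.        , 521.50211867, 233.16048146],
       [  0.        ,   0.        ,   1.        ]]), 'origin': array([ 1.31960227, -0.35229618,  0.86764741]), 'rotation': array([-1.31434976e+02,  8.94767649e-02,  6.81415641e+01])}
top {'K': array([[585.48186731,   0.        , 320.44504164],
       [  0.        , 585.48186731, 235.8716389 ],
       [  0.        ,   0.        ,   1.        ]]), 'origin': array([ 0.21759848, -0.0059    ,  1.72666079]), 'rotation': array([-170.09569131,   -0.59743515,  -88.49170583])}
{'K': array([[408.68104427,   0.        , 322.51102277],
       [  0.        , 408.68104427, 240.14030492],
       [  0.        ,   0.        ,   1.        ]]), 'hand_eye': array([[-9.10036144e-04, -9.65409310e-01, -2.60737484e-01,
         7.17278636e-02],
       [ 9.99999555e-01, -8.14199502e-04, -4.75573968e-04,
         1.08427828e-03],
       [ 2.46831207e-04, -2.60737801e-01,  9.65409622e-01,
        -1.60780150e-01],
       [ 0.00000000e+00,  0.00000000e+00,  0.00000000e+00,
         1.00000000e+00]])}
```

View pics/top0.png

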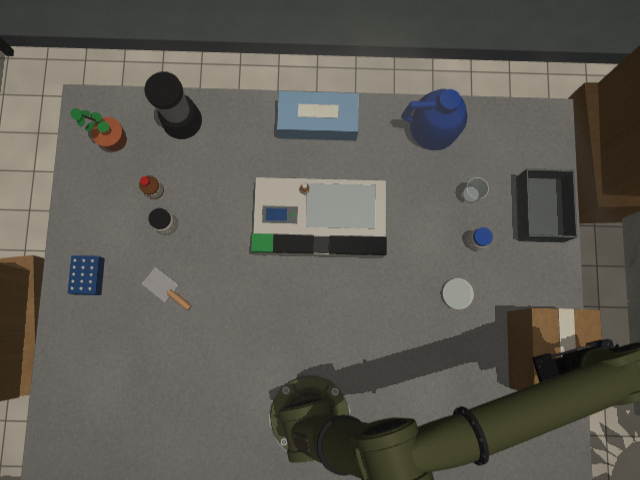

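View pics/scene0.png

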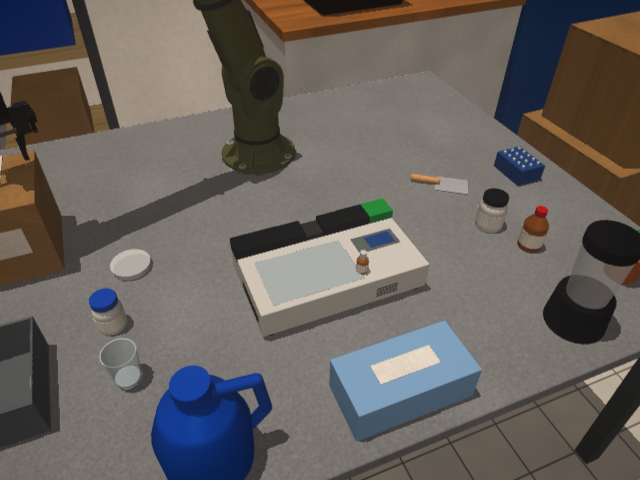

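The top view shows the scanner with its green rail end at about (262,243), the far black rail end at (386,245), and a grey notch near (321,244). In the scene view the rail is clear of loose objects, and the vial stands at the back. Next I'll measure the rail.

```bash
cat > h.py <<'E'
import numpy as np, cv2
from scipy.spatial.transform import Rotation as R
from cell import telemetry, cams
def ray(n,uv):
    c=cams.calibration(n); M=R.from_euler('xyz',c['rotation'],degrees=True).as_matrix()
    return np.array(c['origin']), M@np.linalg.inv(c['K'])@np.array([*uv,1.])
def onz(n,uv,z):
    o,d=ray(n,uv); return o+d*(z-o[2])/d[2]
E
python3 - <<'E'
from h import *
im=cv2.imread('pics/top0.png')
b,g,r=[im[...,i].astype(int) for i in range(3)]
def box(m):
    n,l,s,c=cv2.connectedComponentsWithStats(m.astype('uint8')); k=1+s[1:,4].argmax(); return cv2.minAreaRect(np.argwhere(l==k)[:,::-1].astype(np.float32)),s[k]
roi=np.zeros(im.shape[:2],bool); roi[225:262,245:395]=1
print(box((g>r+40)&(g>b+40)&roi)); print(box((g<40)&(r<40)&(b<40)&roi))
print(im[238:256:4,310:334:2,1]); print(im[244,376:394,1], im[244,246:256,1],im[228:262,350,1])
for n,uv,z in [("top",(251,243),.1),("top",(386,245),.1),("top",(312.5,244),.1),("top",(330,244),.1)]: print(uv,onz(n,uv,z).round(4))
c=cv2.imread('pics/scene0.png')[190:280,220:410]; cv2.imwrite('pics/c.png',cv2.resize(c,None,fx=4,fy=4,interpolation=cv2.INTER_CUBIC))
t=cv2.resize(im[170:265,245:395],None,fx=5,fy=5,interpolation=cv2.INTER_CUBIC);cv2.imwrite('pics/t.png',t)
E
```

```text
(((262.0, 242.0), (18.0, 20.0), 90.0), array([252, 233,  21,  19, 365], dtype=int32))
(((357.00384521484375, 245.30398559570312), (56.322509765625, 17.62406349182129), 1.123302698135376), array([329, 236,  57,  19, 974], dtype=int32))
[[ 38  37  54  53  54  55  55  55  54  54  39  37]
 [ 38  38  54  55  53  56  55  54  55  52  37  38]
 [ 35  36  59  56  55  55  56  56  56  45  38  35]
 [ 37  38  50  55  56  56  57  57  56  47  36  35]
 [ 73  73  90  94  96  98 101 101 114 115  67  71]]
[ 34  33  32  31  33  33  32  29  34  33  51 105 105 107 106 103 105 103] [103 106 113 107  67  82 122 121 121 122] [160 166 165 165 164 165 164 115  49  35  37  36  37  35  34  36  36  36
  34  36  35  37  36  32  34  26  51  70  76  95 103 106 109 108]
(251, 243) [0.4762 0.1792 0.1   ]
(386, 245) [ 0.4811 -0.2006  0.1   ]
(312.5, 244) [0.4782 0.0064 0.1   ]
(330, 244) [ 0.4795 -0.0429  0.1   ]
```

View pics/t.png

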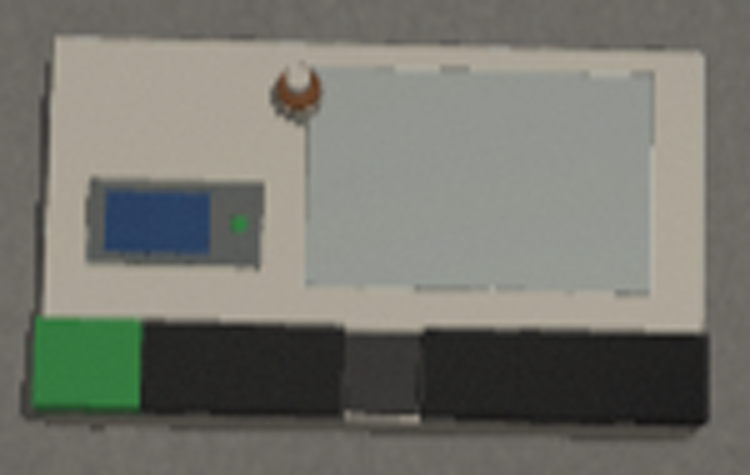

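View pics/c.png

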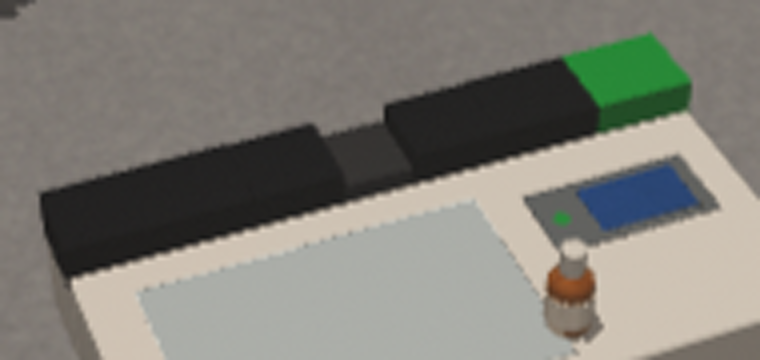

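The crops put the rail centre line from pixel (251.8,242.8) at the green tip to (386.5,245.2) at the far end. The vial is at the back, well clear. Now I'll plan the transit.

```bash
python3 - <<'E'
from h import *
from scipy.optimize import fsolve
g=onz('top',(251.8,242.8),.1); f=onz('top',(386.5,245.2),.1); print(g,f)
u=(f-g)/np.linalg.norm(f-g); yaw=np.degrees(np.arctan2(-u[1],-u[0])); tgt=g+u*.022; print(yaw,tgt,np.linalg.norm(f-g))
p0=np.array([.17304,-.62595]);y0=15.459;N=36;dt=np.radians(yaw-y0)/N
def sim(d,tr=False):
    p=p0.copy();a=np.radians(y0);L=[p.copy()]
    for i in range(N):
        p=p+np.array([np.cos(a),np.sin(a)])*d[0]+np.array([np.sin(a),-np.cos(a)])*d[1]; a+=dt; L.append(p.copy())
    return np.array(L) if tr else p-tgt[:2]
d=fsolve(sim,[.026,0]);print(d,dt); L=sim(d,True);print(np.c_[L,np.hypot(*L.T)][::4].round(3))
E
```

```text
[0.47678988 0.17701021 0.1       ] [ 0.48056355 -0.20203222  0.1       ]
90.57040539736852 [0.4770089 0.1550113 0.1      ] 0.37906121083440625
[ 0.02396822 -0.00721878] 0.036415036944008904
[[ 0.173 -0.626  0.649]
 [ 0.255 -0.568  0.623]
 [ 0.327 -0.499  0.597]
 [ 0.389 -0.42   0.572]
 [ 0.438 -0.333  0.55 ]
 [ 0.474 -0.24   0.531]
 [ 0.497 -0.142  0.517]
 [ 0.505 -0.043  0.506]
 [ 0.498  0.057  0.501]
 [ 0.477  0.155  0.502]]
```

>>> arm_command(series="0 0 -20 0 255;0 0 -20 0 255;0 0 -20 0 255;0 0 -20 0 255;24 -7.2 0 0.0364 255;24 -7.2 0 0.0364 255;24 -7.2 0 0.0364 255;24 -7.2 0 0.0364 255;24 -7.2 0 0.0364 255;24 -7.2 0 0.0364 255;24 -7.2 0 0.0364 255;24 -7.2 0 0.0364 255;24 -7.2 0 0.0364 255;24 -7.2 0 0.0364 255;24 -7.2 0 0.0364 255;24 -7.2 0 0.0364 255;24 -7.2 0 0.0364 255;24 -7.2 0 0.0364 255;24 -7.2 0 0.0364 255;24 -7.2 0 0.0364 255", squeeze=5)

```text
time_s: 1.77
tool_pos: [0.5533, -0.5136, 0.3019]
tool_rot: [-180.0, 0.1, -18.0]
force: [-0.4, -0.4, 0.5]
grip_width: 0.0004
grasp_force: 0.0
```

>>> arm_command(series="24 -7.2 0 0.0364 255;24 -7.2 0 0.0364 255;24 -7.2 0 0.0364 255;24 -7.2 0 0.0364 255;24 -7.2 0 0.0364 255;24 -7.2 0 0.0364 255;24 -7.2 0 0.0364 255;24 -7.2 0 0.0364 255;24 -7.2 0 0.0364 255;24 -7.2 0 0.0364 255;24 -7.2 0 0.0364 255;24 -7.2 0 0.0364 255;24 -7.2 0 0.0364 255;24 -7.2 0 0.0364 255;24 -7.2 0 0.0364 255;24 -7.2 0 0.0364 255;24 -7.2 0 0.0364 255;24 -7.2 0 0.0364 255;24 -7.2 0 0.0364 255;24 -7.2 0 0.0364 255")

```text
time_s: 3.43
tool_pos: [0.8065, -0.5307, 0.2447]
tool_rot: [-178.4, -8.2, -49.4]
force: [-0.1, 0.9, 0.3]
grip_width: 0.0006
grasp_force: 0.0
```

>>> arm_command(series="0 0 20 0 255;0 0 20 0 255;0 0 20 0 255;0 0 0 0 255;0 0 0 0 255")

```text
time_s: 3.85
tool_pos: [0.812, -0.536, 0.1842]
tool_rot: [-178.5, -8.0, -49.3]
force: [0.7, 0.4, -0.2]
grip_width: 0.0006
grasp_force: 0.0
```

I had the turn sign reversed: the tool's z points down, so a positive turn is clockwise from above. There was no contact, since the forces stayed near zero. I'll raise the tool and check the pictures.

>>> arm_command(series="0 0 -20 0 255;0 0 -20 0 255;0 0 -20 0 255;0 0 -20 0 255;0 0 -20 0 255;0 0 0 0 255")

```text
time_s: 4.35
tool_pos: [0.7953, -0.5236, 0.2903]
tool_rot: [-178.2, -9.0, -49.4]
force: [-0.5, 0.9, 0.8]
grip_width: 0.0004
grasp_force: 0.0
```

```bash
python3 - <<'E'
from h import *
print(telemetry.get_obs())
cv2.imwrite('pics/top1.png',cams.read_camera('top'))
E
```

```text
{'time_s': 4.35, 'qpos': array([  31.3726595 ,   63.89710061,   -1.18501066,    3.26965228,
          2.30256538,  103.68546259, -107.60244331]), 'joint_velocities': array([ 0.30998691,  0.13377879, -1.20966199,  0.07028285,  1.51869582,
       -1.49999026, -0.11503311]), 'effort': array([-5.42638432e-01, -7.14166117e+01,  9.48210061e-01, -3.70764756e+01,
       -1.30183836e-01, -7.12773576e-01,  4.87814847e-03]), 'tool_pos': array([ 0.79529707, -0.52363232,  0.29033401]), 'tool_rot': array([-178.23049379,   -9.04291731,  -49.40255248]), 'force': array([-0.46089171,  0.94121939,  0.79081535]), 'wrist_torque': array([ 0.16716025,  0.12962249, -0.00340762]), 'grasp_force': 0.0, 'grip_width': 0.00038970311796680595}
```

View pics/top1.png

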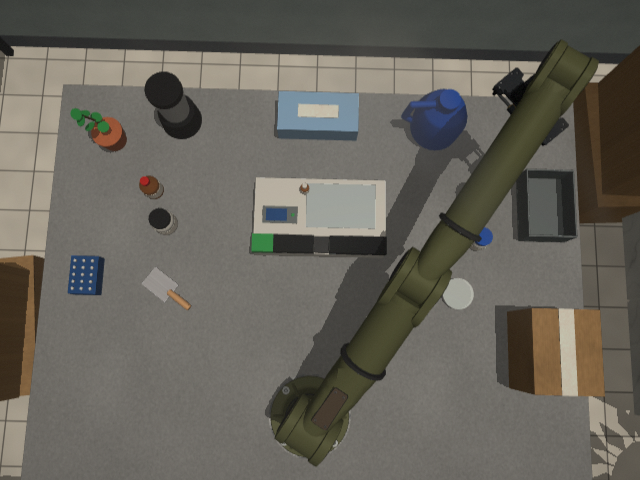

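Nothing has been disturbed. I'll retract in -x, away from the jug, to get back inside the reach.

>>> arm_command(series="-16 19 0 0 255;-16 19 0 0 255;-16 19 0 0 255;-16 19 0 0 255;-16 19 0 0 255;-16 19 0 0 255;-16 19 0 0 255;-16 19 0 0 255;0 0 0 0 255")

```text
time_s: 5.15
tool_pos: [0.6131, -0.5338, 0.2688]
tool_rot: [-178.5, -9.0, -49.7]
force: [0.7, -1.6, 0.7]
grip_width: 0.0008
grasp_force: 0.0
```

The commanded orientation has kept a 9° outward tilt from when the arm was fully stretched. At the inner reach limit it should lean the other way, so I'll use that to straighten it.

```bash
cat >> h.py <<'E'
def info(tgt=None):
    o=telemetry.get_obs(); M=R.from_euler('xyz',o['tool_rot'],degrees=True).as_matrix(); p=o['tool_pos']
    print(o['time_s'],p.round(4),o['tool_rot'].round(2),'axis',M[:,2].round(3),'F',o['force'].round(1)); print(o['qpos'].round(1))
    if tgt is not None: print('tool shift mm',(1000*M.T@(np.array(tgt)-p)).round(1))
    return o,M
E
python3 - <<'E'
from h import *
info([.344,-.291,.27])
E
```

```text
5.15 [ 0.6131 -0.5338  0.2688] [-178.48   -9.    -49.75] axis [ 0.121 -0.102 -0.987] F [ 0.7 -1.6  0.7]
[  40.8   31.1   -2.8   60.8    1.7   79.  -101.3]
tool shift mm [-354.5   46.9  -58.6]
```

>>> arm_command(series="-32 4.3 -5.3 0 255;-32 4.3 -5.3 0 255;-32 4.3 -5.3 0 255;-32 4.3 -5.3 0 255;-32 4.3 -5.3 0 255;-32 4.3 -5.3 0 255;-32 4.3 -5.3 0 255;-32 4.3 -5.3 0 255;-32 4.3 -5.3 0 255;-32 4.3 -5.3 0 255;-32 4.3 -5.3 0 255;0 0 0 0 255")

```text
time_s: 6.15
tool_pos: [0.3479, -0.2891, 0.2714]
tool_rot: [-178.3, -9.1, -49.4]
force: [0.2, -1.1, -0.4]
grip_width: 0.0005
grasp_force: 0.0
```

```bash
python3 - <<'E'
from h import *
info([.30,-.254,.27])
E
```

```text
6.15 [ 0.3479 -0.2891  0.2714] [-178.26   -9.07  -49.37] axis [ 0.126 -0.1   -0.987] F [ 0.2 -1.1 -0.4]
[  42.2  -14.2   -5.1  111.8   -1.1   73.2 -101.8]
tool shift mm [-57.4  13.3  -8.1]
```

>>> arm_command(series="-14 3.3 -2 0 255;-14 3.3 -2 0 255;-14 3.3 -2 0 255;-14 3.3 -2 0 255;0 0 0 0 255")

```text
time_s: 6.57
tool_pos: [0.3198, -0.272, 0.2656]
tool_rot: [-178.5, -7.7, -49.4]
force: [0.5, 0.5, 0.5]
grip_width: 0.0006
grasp_force: 0.0
```

```bash
python3 - <<'E'
from h import *
info([.26,-.22,.27])
E
```

```text
6.5667 [ 0.3198 -0.272   0.2656] [-178.48   -7.73  -49.4 ] axis [ 0.108 -0.085 -0.991] F [0.5 0.5 0.5]
[ 47.1 -17.3  -8.4 114.5  -2.7  74.8 -99.8]
tool shift mm [-77.1  11.2 -15.2]
```

The tilt is shrinking, so I'll keep going inward.

>>> arm_command(series="-20 3 -4 0 255;-20 3 -4 0 255;-20 3 -4 0 255;-20 3 -4 0 255;0 0 0 0 255")

```text
time_s: 6.98
tool_pos: [0.3022, -0.2556, 0.2608]
tool_rot: [-179.0, -4.0, -49.3]
force: [-0.1, 0.3, -0.3]
grip_width: 0.0005
grasp_force: 0.0
```

```bash
python3 - <<'E'
from h import *
info([.24,-.20,.27])
E
```

```text
6.9833 [ 0.3022 -0.2556  0.2608] [-179.03   -3.97  -49.29] axis [ 0.058 -0.041 -0.997] F [-0.1  0.3 -0.3]
[ 52.1 -17.2 -12.4 114.5  -4.1  78.3 -98.5]
tool shift mm [-81.9  10.6 -15.1]
```

>>> arm_command(series="-20 3 -4 0 255;-20 3 -4 0 255;-20 3 -4 0 255;-20 3 -4 0 255;0 0 0 0 255")

```text
time_s: 7.4
tool_pos: [0.2844, -0.2373, 0.2577]
tool_rot: [-179.6, -0.1, -49.2]
force: [-0.4, 0.6, 0.5]
grip_width: 0.0006
grasp_force: 0.0
```

```bash
python3 - <<'E'
from h import *
info([.33,-.28,.27])
E
```

```text
7.4 [ 0.2844 -0.2373  0.2577] [-1.7964e+02 -9.0000e-02 -4.9220e+01] axis [ 0.006  0.003 -1.   ] F [-0.4  0.6  0.5]
[ 52.4 -17.2 -12.9 114.8  -4.2  81.9 -98.7]
tool shift mm [ 62.1  -6.7 -12.2]
```

The tool is vertical again. Now I'll move out and turn it back the right way, a negative turn this time.

>>> arm_command(series="13.4 -23.6 0 0 255;13.4 -23.6 0 0 255;13.4 -23.6 0 0 255;13.4 -23.6 0 0 255;13.4 -23.6 0 0 255;13.4 -23.6 0 0 255;13.4 -23.6 0 0 255;0 0 0 -0.06 255;0 0 0 -0.12 255;0 0 0 0 255")

```text
time_s: 8.23
tool_pos: [0.4717, -0.2007, 0.2587]
tool_rot: [-179.7, -0.2, -38.7]
force: [-0.1, -1.1, -0.4]
grip_width: 0.0005
grasp_force: 0.0
```

>>> arm_command(series="0 0 0 -0.119 255;0 0 0 -0.119 255;0 0 0 -0.119 255;0 0 0 -0.119 255;0 0 0 -0.119 255;0 0 0 -0.119 255;0 0 0 -0.119 255;0 0 0 -0.119 255;0 0 0 -0.119 255;0 0 0 -0.119 255;0 0 0 -0.119 255;0 0 0 -0.119 255;0 0 0 -0.119 255;0 0 0 -0.119 255;0 0 0 -0.119 255;0 0 0 -0.119 255;0 0 0 -0.119 255;0 0 0 -0.119 255;0 0 0 -0.119 255;0 0 0 0 255")

```text
time_s: 9.9
tool_pos: [0.4709, -0.2013, 0.2592]
tool_rot: [179.6, -0.1, 90.6]
force: [0.0, 0.2, -0.8]
grip_width: 0.0007
grasp_force: 0.0
```

```bash
python3 - <<'E'
from h import *
info([.477,.155,.2])
E
```

```text
9.9 [ 0.4709 -0.2013  0.2592] [ 1.796e+02 -7.000e-02  9.059e+01] axis [ 0.007  0.001 -1.   ] F [ 0.   0.2 -0.8]
[ 47.1   1.5 -27.1  98.7   0.5  79.6  20.5]
tool shift mm [356.2   9.3  59.7]
```

>>> arm_command(series="27.4 0.5 2 0 255;27.4 0.5 2 0 255;27.4 0.5 2 0 255;27.4 0.5 2 0 255;27.4 0.5 2 0 255;27.4 0.5 2 0 255;27.4 0.5 2 0 255;27.4 0.5 2 0 255;27.4 0.5 2 0 255;27.4 0.5 2 0 255;27.4 0.5 2 0 255;27.4 0.5 2 0 255;27.4 0.5 2 0 255;0 0 20 0 255;0 0 20 0 255;0 0 20 0 255;0 0 0 0 255")

```text
time_s: 11.32
tool_pos: [0.472, 0.1543, 0.1703]
tool_rot: [179.9, -0.0, 90.3]
force: [-1.0, -0.8, -1.1]
grip_width: 0.0006
grasp_force: 0.0
```

```bash
python3 - <<'E'
from h import *
info([.477,.155,.1])
cv2.imwrite('pics/w.png',cams.read_camera('wrist'))
E
```

```text
11.3167 [0.472  0.1543 0.1703] [ 1.7995e+02 -3.0000e-02  9.0330e+01] axis [ 0.001  0.001 -1.   ] F [-1.  -0.8 -1.1]
[ 26.8   4.6 -49.5 107.1   3.8  69.9 -23.6]
tool shift mm [ 0.6  5.  70.3]
```

View pics/w.png

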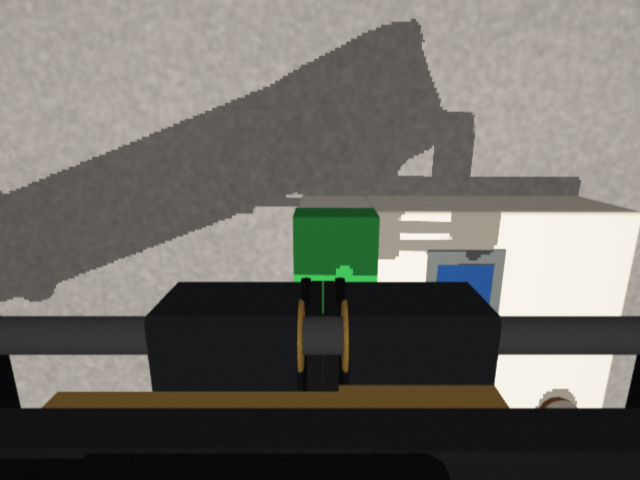

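The wrist view shows the green end spanning columns 294–378 (centre 336), with its end edge near row 214. The fingertips are about at column 323.

```bash
python3 - <<'E'
from h import *
o=telemetry.get_obs(); c=cams.calibration('wrist'); H=c['hand_eye']
M=R.from_euler('xyz',o['tool_rot'],degrees=True).as_matrix()
im=cv2.imread('pics/w.png')
for uv in [(294,216),(378,216),(336,216),(336,208),(294,270),(378,270)]:
    d=M@H[:3,:3]@np.linalg.inv(c['K'])@np.array([*uv,1.]); p=M@H[:3,3]+o['tool_pos']; print(uv,(p+d*(.1-p[2])/d[2]).round(4))
print(im[200:240:3,336])
E
```

```text
(294, 216) [0.4573 0.1765 0.1   ]
(378, 216) [0.5062 0.1768 0.1   ]
(336, 216) [0.4818 0.1767 0.1   ]
(336, 208) [0.4817 0.1814 0.1   ]
(294, 270) [0.4569 0.1434 0.1   ]
(378, 270) [0.5075 0.1436 0.1   ]
[[104 113 118]
 [105 114 120]
 [103 112 117]
 [ 34  74  27]
 [ 35  76  23]
 [ 34  76  26]
 [ 45 105  33]
 [ 49 108  36]
 [ 50 109  36]
 [ 47 107  34]
 [ 47 105  33]
 [ 49 107  35]
 [ 47 105  33]
 [ 48 105  35]]
```

>>> arm_command(series="0 8 20 0 255;0 0 20 0 255;0 0 18 0 255;0 0 6 0 255;0 0 2 0 255;0 0 0 0 255;0 0 0 0 255")

```text
time_s: 11.95
tool_pos: [0.4839, 0.1557, 0.1093]
tool_rot: [179.5, -0.1, 90.6]
force: [0.3, 0.6, 1.1]
grip_width: 0.0007
grasp_force: 0.0
```

>>> arm_command(series="0 0 1 0 255;0 0 1 0 255;0 0 1 0 255;0 0 0 0 255")

```text
time_s: 12.28
tool_pos: [0.483, 0.1554, 0.105]
tool_rot: [179.6, -0.1, 90.6]
force: [-0.1, 0.0, -0.3]
grip_width: 0.0006
grasp_force: 0.0
```

>>> arm_command(series="0 -2 1 0 255;0 0 1 0 255;0 0 1 0 255;0 0 1 0 255;0 0 0 0 255")

```text
time_s: 12.7
tool_pos: [0.4809, 0.1554, 0.1006]
tool_rot: [179.6, -0.1, 90.6]
force: [0.3, -0.3, -0.3]
grip_width: 0.0005
grasp_force: 0.0
```

>>> arm_command(series="0 0 1 0 255;0 0 0.5 0 255;0 0 0 0 255")

```text
time_s: 12.95
tool_pos: [0.481, 0.1554, 0.1004]
tool_rot: [179.6, -0.0, 90.6]
force: [-3.5, -2.3, 9.2]
grip_width: 0.0007
grasp_force: 4.7
```

Contact on the green end is about 9 N. Starting the sweep.

>>> arm_command(series="-3 0 0 0 255;-5 0 0 0 255;-5 0 0 0 255;-5 0 0 0 255;-5 0 0 0 255;-5 0 0 0 255;-5 0 0 0 255;-5 0 0 0 255;-5 0 0 0 255;-5 0 0 0 255")

```text
time_s: 13.78
tool_pos: [0.4826, 0.1093, 0.1005]
tool_rot: [179.4, -0.3, 90.7]
force: [0.2, 4.7, 5.4]
grip_width: 0.0007
grasp_force: 2.9
```

>>> arm_command(series="-5 0 0 0 255;-5 0 0 0 255;-5 0 0 0 255;-5 0 0 0 255;-5 0 0.2 0 255;-5 0 0.2 0 255;-5 0 0 0 255;-5 0 0 0 255;-5 0 0 0 255;-5 0 0 0 255")

```text
time_s: 14.62
tool_pos: [0.4836, 0.0601, 0.1004]
tool_rot: [179.4, -0.3, 90.7]
force: [-0.4, 6.6, 7.8]
grip_width: 0.0006
grasp_force: 4.0
```

>>> arm_command(series="-4 -0.3 0.3 0 255;-4 -0.3 0.3 0 255;-4 -0.3 0 0 255;-4 0 0 0 255;-4 0 0 0 255")

```text
time_s: 15.03
tool_pos: [0.4832, 0.0403, 0.0999]
tool_rot: [179.4, -0.3, 90.7]
force: [-0.4, 6.5, 9.0]
grip_width: 0.0001
grasp_force: 4.4
```

>>> arm_command(series="-4 0 0 0 255;-4 0 0 0 255;-4 0 0 0 255;-4 0 0 0 255;0 0 0 0 255")

```text
time_s: 15.45
tool_pos: [0.4834, 0.0237, 0.0999]
tool_rot: [179.4, -0.3, 90.6]
force: [-1.0, 6.2, 9.4]
grip_width: 0.0004
grasp_force: 4.7
```

>>> arm_command(series="-4 0 0 0 255;-4 0 0 0 255;-4 0 0 0 255;-4 0 0 0 255;0 0 0 0 255")

```text
time_s: 15.87
tool_pos: [0.4836, 0.0077, 0.0999]
tool_rot: [179.4, -0.3, 90.6]
force: [0.4, 6.1, 9.6]
grip_width: 0.0002
grasp_force: 4.8
```

>>> arm_command(series="-4 0 0 0 255;-4 0 0 0 255;-4 0 0 0 255;0 0 0 0 255")

```text
time_s: 16.2
tool_pos: [0.4836, -0.0047, 0.0997]
tool_rot: [179.4, -0.3, 90.6]
force: [-0.1, 4.1, 8.7]
grip_width: 0.0003
grasp_force: 4.4
```

>>> arm_command(series="-3 0 0 0 255;-3 0 0 0 255;0 0 0 0 255")

```text
time_s: 16.45
tool_pos: [0.4817, -0.0138, 0.0978]
tool_rot: [179.6, -0.0, 90.6]
force: [0.6, 0.0, 0.0]
grip_width: 0.0004
grasp_force: 0.0
```

The force fell to zero and the tip dropped 2 mm, so the notch is found. I'll move nearer its middle and press.

>>> arm_command(series="-3 0 0 0 255;-2 0 1.5 0 255;0 0 1.5 0 255;0 0 1.5 0 255;0 0 1.5 0 255;0 0 0 0 255")

```text
time_s: 16.95
tool_pos: [0.4816, -0.0175, 0.0916]
tool_rot: [179.6, -0.1, 90.6]
force: [0.3, 0.5, 0.2]
grip_width: 0.0005
grasp_force: 0.0
```

>>> arm_command(series="0 0 1 0 255;0 0 1 0 255;0 0 1 0 255;0 0 1 0 255;0 0 0 0 255")

```text
time_s: 17.37
tool_pos: [0.4821, -0.0174, 0.088]
tool_rot: [179.6, -0.1, 90.6]
force: [-0.6, 1.1, 1.6]
grip_width: 0.0002
grasp_force: 0.8
```

>>> arm_command(series="0 0 1 0 255;0 0 1 0 255;0 0 1 0 255;0 0 1 0 255;0 0 1 0 255;0 0 0 0 255")

```text
time_s: 17.87
tool_pos: [0.4821, -0.0174, 0.0828]
tool_rot: [179.6, -0.1, 90.6]
force: [-1.1, 1.1, 1.8]
grip_width: 0.0
grasp_force: 0.4
```

>>> arm_command(series="0 0 1 0 255;0 0 1 0 255;0 0 0 0 255;0 0 0 0 255")

```text
time_s: 18.2
tool_pos: [0.4821, -0.0174, 0.0824]
tool_rot: [179.6, -0.1, 90.6]
force: [-5.0, 1.7, 13.7]
grip_width: 0.0007
grasp_force: 7.1
```

There's a hard stop 18 mm below the rail top, so the key is home. I'll hold briefly, then lift straight out.

>>> arm_command(series="0 0 0.7 0 255;0 0 0 0 255;0 0 0 0 255")

```text
time_s: 18.45
tool_pos: [0.4822, -0.0175, 0.0823]
tool_rot: [179.6, -0.0, 90.6]
force: [-7.4, 0.7, 19.8]
grip_width: 0.0005
grasp_force: 9.8
```

>>> arm_command(series="0 0 -2 0 255;0 0 -5 0 255;0 0 -10 0 255;0 0 -15 0 255;0 0 -20 0 255;0 0 -20 0 255;0 0 -20 0 255;0 0 -20 0 255;0 0 -20 0 255;20 0 0 0 255;30 0 0 0 255;30 0 0 0 255;30 0 0 0 255;30 0 0 0 255;30 0 0 0 255;30 0 0 0 255;0 0 0 0 255;0 0 0 0 255")

```text
time_s: 19.95
tool_pos: [0.4785, 0.1842, 0.2131]
tool_rot: [179.6, -0.1, 90.9]
force: [1.3, -1.1, -1.0]
grip_width: 0.0006
grasp_force: 0.0
```

```bash
python3 - <<'E'
from h import *
info()
a=cams.read_camera('scene');b=cams.read_camera('top')
cv2.imwrite('pics/s2.png',a);cv2.imwrite('pics/t2.png',b)
z=lambda im,r:cv2.resize(im[r[0]:r[1],r[2]:r[3]],(790,None or int(790*(r[1]-r[0])/(r[3]-r[2]))),interpolation=cv2.INTER_CUBIC)
A=z(a,(190,340,200,440));cv2.imwrite('pics/s2c.png',A)
E
```

```text
19.95 [0.4785 0.1842 0.2131] [ 1.7959e+02 -1.4000e-01  9.0860e+01] axis [ 0.007  0.003 -1.   ] F [ 1.3 -1.1 -1. ]
[ 27.6   5.2 -53.7 102.    4.4  74.6 -26.3]
```

View pics/s2c.png

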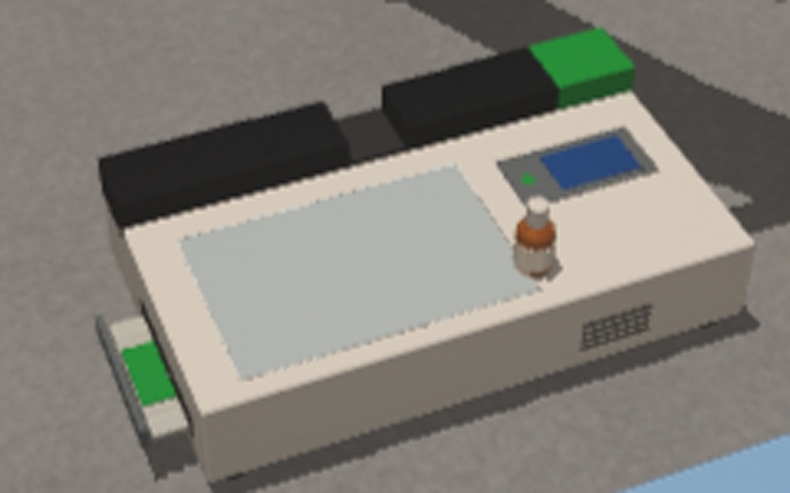

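View pics/t2.png

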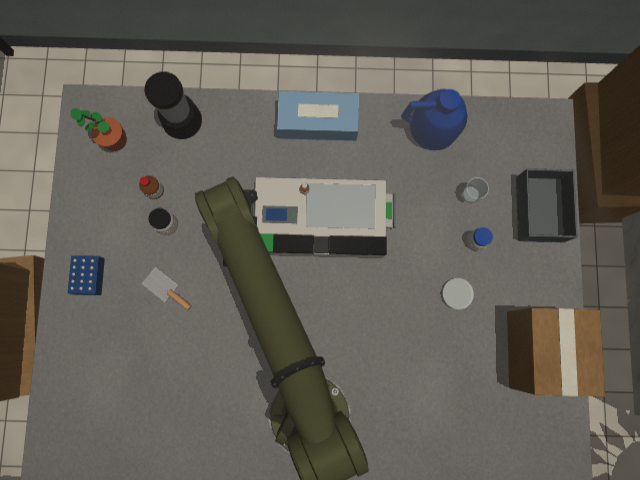

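The scene crop shows the tray out at about (140,385), the key down at about (370,135), and the vial standing at (535,240). In the top view every other item is where it was, and the hand is clear.

```bash
python3 -c "
from cell import env; print(env.sign_off())"
```

```text
the job is handed in; nothing more can be done
None
```

The scanner tray is released: I swept the fingertip from the green end, found the notch by touch and pressed the key fully home. The tray slid out, the hand is clear, and the final images show nothing else moved, though a turn-sign error early on sent the arm on a detour that touched nothing.

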